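File a scale cassette into a spring-packed rack

TASK

Lift the cassette out of its single stand and file it upright in the spring-loaded rack, immediately to the right (seen from the robot) of the one filed cassette whose top edge has a wide U-shaped notch. The row is packed: work the tapered foot into the seam, ease the neighbours apart against the spring, and press until it stands fully home on the rack's floor, with the other cassettes still standing in the row. They hold brittle glass scales, so feel your way and never press harder than 20 N; leave the things lying round about alone.

Things in the scene. Friction and masses are not known exactly. Their poses are not given: they have to be found in the camera images.
- cassette_tab (a point): Grasp point on the cassette to be filed: centre of its finger tab, 80 mm above its foot tip. The tab is 28 mm wide (x), 8 mm thick (y) and spans 56 to 96 mm above the foot tip. Pinch it across its width (along x): the row leaves no room in y, and the row's tops come up to 56 mm. Cassette axes: x across its width, y through its thickness, z up. It starts upright in the stand, about 0.1 kg.
- cassette_foot (a point): Middle of the tip of that cassette's foot, its lowest point; same axes. The foot is a wedge, 3 mm thick at the tip, widening evenly to 14 mm at 16 mm up.
- cassette: The same cassette, origin at its foot tip: a slick grey plastic plate case 60 mm wide (x), 14 mm thick (y), body 56 mm tall. Upper edges bevelled from 14 mm thick at 46 mm up to 4 mm at 56 mm, so two filed ones side by side form a V 10 mm wide over their seam.
- stand: Fixed aluminium stand with one upright slot that holds the cassette at the start, 90 x 50 mm, 46 mm tall; origin at the middle of its underside, slot along its x. The cassette's foot rests 6 mm above the desk, in a slot 40 mm deep; draw it straight up.
- rack_floor (a point): Point on the rack's inner floor, 8 mm above the desk, on its middle plane. Axes: y along the row (+y to the robot's left, to the fixed end wall with inner face at y = +50 mm; -y to the spring follower), x across, z up. Cassettes stand on this floor, their x along rack x. Side rails 31.3 mm either side, 16 mm high, then flaring out 4 mm up to 26 mm; guide rods 40 mm either side, 22 mm up; end wall 52 mm high.
- rack: The fixed aluminium rack, 90 x 140 mm; origin on the desk under rack_floor, same axes.
- follower (a joint): Spring-loaded black plate pressing the row from -y against the end wall: metres pushed back to -y. About 0 with four cassettes, 0.014 with five, stop 0.040; 54 mm tall. About 3 N at 0, plus 0.06 N per mm. Cassettes between a seam and the end wall cannot give; only those on the follower's side slide, so the new one ends 7 mm to the follower's side of the seam it enters.
- notched_top (a point): Middle of the top level of the one cassette with a notch (30 mm wide, 16 mm deep, in the middle of its top edge), 56 mm above its foot; the point lies in the notch. Same bevelled top as 'cassette' but no finger tab, and a flat foot 14 mm thick; stands in the rack's row, in any of the first three places from the end wall; the new cassette goes directly beside it on its -y side (robot's right), between it and the next one.
- notched: The notched cassette; origin at the tip of its foot.
- filed_a_top (a point): Middle of the top edge, 56 mm above the foot, of another filed cassette. Same bevelled top as 'cassette' but no finger tab, and a flat foot 14 mm thick; stands in the rack's row; unbroken top edge.
- filed_a: That cassette; origin at the tip of its foot.
- filed_b_top (a point): Middle of the top edge, 56 mm above the foot, of another filed cassette. Same bevelled top as 'cassette' but no finger tab, and a flat foot 14 mm thick; stands in the rack's row; unbroken top edge.
- filed_b: That cassette; origin at the tip of its foot.
- filed_c_top (a point): Middle of the top edge, 56 mm above the foot, of another filed cassette. Same bevelled top as 'cassette' but no finger tab, and a flat foot 14 mm thick; stands in the rack's row; unbroken top edge.
- filed_c: That cassette; origin at the tip of its foot.
- ring_gauge_mid (a point): Steel ring gauge, 46 mm across, 16 mm high, a bystander: leave alone. Point near its centre.
- v_block_mid (a point): Ground steel V-block, 45 x 40 x 36 mm, a bystander: leave alone. Point near its centre.
- small_block_mid (a point): Small steel gauge block, 14 x 30 x 9 mm, a bystander: leave alone. Point near its centre.
There are look-alikes about, which are no part of the job. What is shaped like the cassette but red is not meant. Leave any orange look-alike of the filed_a alone.

How it is judged:
On the way, in this order (a step that is already met when the one before it is completed fails the run):
1. the cassette is lifted clear of its stand (z of cassette_foot in the frame of stand above 0.05 m), for 0.1 s.
2. its foot is in the seam to the right of the notched cassette, at least 15 mm below the tops of the row (z of cassette_foot in the frame of notched_top below -0.015 m and y of cassette_foot in the frame of notched_top between -0.022 and -0.003 m and x of cassette_foot in the frame of rack_floor between -0.01 and 0.01 m), for 0.1 s.
At the end, for the whole second after the job is handed in: The cassette rests in the row, 11 to 17.5 mm to the right of the notched one, foot within 1.5 mm of the rack floor and 4 mm of its middle plane, tilt under 0.06 rad; follower pushed back 11 to 18 mm; the four others within 3 mm of the floor, tilt under 0.08 rad (z of cassette_foot in the frame of rack_floor below 0.0015 m and angle between cassette_tab's own z axis and vertical below 0.06 rad and y of cassette_foot in the frame of notched_top between -0.0175 and -0.011 m and x of cassette_foot in the frame of rack_floor between -0.004 and 0.004 m and value of joint follower between 0.011 and 0.018 m and linear speed of cassette below 0.01 m/s and z of each of notched_top, filed_a_top, filed_b_top, filed_c_top in the frame of rack_floor below 0.059 m and angle between each of notched_top, filed_a_top, filed_b_top, filed_c_top's own z axis and vertical below 0.08 rad); the robot touches nothing.
It fails at once if the new cassette is pressed on the rack with more than 20 N, or its wedge on a filed one with more than 35 N (contact force between cassette and notched above 35 N or contact force between cassette and filed_a above 35 N or contact force between cassette and filed_b above 35 N or contact force between cassette and filed_c above 35 N or contact force between cassette and rack above 20 N).
It fails at once if a filed cassette is toppled (tilted over 0.5 rad) or lifted by more than 15 mm ((angle between notched_top's own z axis and vertical above 0.5 rad or z of notched_top in the frame of rack_floor above 0.071 m) or (angle between filed_a_top's own z axis and vertical above 0.5 rad or z of filed_a_top in the frame of rack_floor above 0.071 m) or (angle between filed_b_top's own z axis and vertical above 0.5 rad or z of filed_b_top in the frame of rack_floor above 0.071 m) or (angle between filed_c_top's own z axis and vertical above 0.5 rad or z of filed_c_top in the frame of rack_floor above 0.071 m)).
It fails at once if the ring gauge, V-block or small gauge block is moved by more than 15 mm (distance of any of ring_gauge_mid, v_block_mid, small_block_mid from where it was at the start of the episode above 0.015 m).
It also fails if it takes over 64 s, if anything falls off the work surface, if the arm or the gripper's body presses on something with over 40 N, if the wrist force passes 120 N, or if a joint passes its speed limit or range.

ROBOT

A 6-joint arm with a two-finger parallel gripper is mounted at the origin on a cart in front of the work surface, level with it; the furniture and walls round the work are solid. World frame = base frame: x ahead of the robot, y to its left, z up, the work surface at z = 0. Lengths are in m, angles in rad, forces in N, time in s.
With the tool pointing down it reaches from about 0.375 to 0.925 m from the base axis. Payload 5.7 kg.
Tool frame: the origin (TCP) lies at the very end of the fingers, on their centre line; the grasp point (between the pads) lies 19 mm behind it (arm.hold_point_z is the y of the grasp point in the tool frame, in m); y points along the fingers, z is the direction in which the jaws open and shut, and the axes are right-handed (so a half turn about y gives the same grasp; the last joint's range is limited). The gripper opens to 85 mm and grips with 20 to 120 N. Pads are 22 mm wide; open, the fingers measure 114 mm over their backs; the gripper's body (76 mm by 85 mm) begins 54 mm behind the grasp point. The pads swing forward as they close: fully open they stand 13 mm farther back than shut.
Start: joints at [1.093, 0.359, 1.51, -0, 1.272, -0.115], TCP at [0.213, 0.561, 0.231] pointing down, gripper open.
Joint ranges: [-2.97, 2.97], [-1.01, 2.36], [0.21, 2.38], [-0.96, 4.11], [0.2, 2.71], [-2.98, 2.98]. Speed limits (rad/s): [2.39, 2.39, 3.14, 3.14, 3.14, 3.14].

INTERFACE

Orientations are given as a 3x3 rotation matrix whose columns are the frame's x, y, z axes.
In Python, from cell import arm gives the robot as it stands.
- The arm moves only by the shell command python3 -m inch 'ROWS' [OPENING]. ROWS is JSON, a list of rows, each an object of numbers: "tx", "ty", "tz": the shift along the tool's x, y, z in m; "turn": the turn about the tool's y in rad. A call has exactly 8 rows; each row shifts and turns the commanded pose from where the row before left it, along the tool's axes as they then stand; what a row does not reach is not made up. A row lasts 1/8 s, in which the tool goes at most 62.5 mm and 10.7 degrees, less where a joint would pass 70% of its speed; a pose out of reach is approached as far as the arm can. A call is refused whole if a number of a shift passes 0.0625 or a number of a turn 0.188, either way. A call with a gripper value outside its range is refused whole. OPENING is the closure, from -1 (fully open) to 1 (shut), so that 0 is half open, set as the call begins (- or left out, the last holds). The fingers move at their own pace and stop on an object; the grip force is fixed at half the most. Time passes only in rows, so rows that do not move let the fingers close, or fill a call up. It gives the time, the measured TCP pose, the force and the opening at its end, in the units of the state.
- arm.state(): the state, without advancing time (a new reading comes with each control period).
- arm.grab_frame(name): name is "side" or "top"; returns (picture, depth): 384x512x3 uint8, blue, green, red; 384x512 float32, m along the optical axis (not along the pixel's ray), 0 where there is no reading.
- arm.get_calibration(name): a dict with "K" (3x3 intrinsics, pixels), "position" and "orientation" of the camera in the world. Camera axes: x right, y up, looking along -z (the intrinsics and any distortion apply to the point x, -y, -z); pixel columns grow to the right and rows downward; lengths in m; the calibration is good to about 2 mm. A picture is of the moment at which its call begins. get_calibration takes no time and is no camera call.
- arm.close_job(): hands the job in, once; it reports no verdict.
Trained networks look in the newest picture that a camera, given by its name, has taken for a name from the list of things; names that differ only in an ending like _2 or _b are one class to them, and where a whole thing is asked for, a point or a joint stands for the part that bears it (a point fixed in the world has none). Each returns a list of dicts, best first, with "score" (0 to 1); they miss things now and then, are a little off and sometimes report something else, mostly with a low value. They report only what shows in the picture. A call takes as long as a camera call. They do not tell look-alikes from the thing itself.
- arm.boxes_of(camera, query): "extent" ([left, top, right, bottom] in pixels, round what is visible of it).
- arm.place_of(camera, query): "pixel" ([column, row] in pixels: a listed point, or the origin of a listed thing).
The state is a dict: "time": time; "joint_pos": joint angles; "qvel": joint speeds; "effort": joint torques, N m; "position": TCP position; "orientation": TCP orientation; "contact_force": force on the tool from outside, world axes, zero at the start; "ft_torque": the same for the moment, N m; "finger_gap": opening from 0.0 (shut) to 1.0 (fully open).
Only numpy, scipy, OpenCV 4.12 (cv2) and the standard library are available. Lean on these libraries where they do the work, as an engineer would, in place of code of your own. Each camera call takes 0.05 s, during which the arm holds its last target.

## Working session

There is one attempt and no reset: what is moved stays moved. The work goes in short steps, Python scripts to look and compute and a shell command to move; the robot and the scene stay as the last step left them, time stands still between calls to the robot, and variables do not carry over. Pictures are saved under pics/ and viewed, and the job is handed in when it is done.

```bash
ls; mkdir -p pics; cat > h.py <<'E'
import numpy as np,cv2
from cell import arm
def snap(n,tag):
    im,d=arm.grab_frame(n); cv2.imwrite(f'pics/{tag}.png',im); np.save(f'pics/{tag}.npy',d); return im,d
def ray(n,px):
    c=arm.get_calibration(n);K=np.array(c['K']);R=np.array(c['orientation']);p=np.array(c['position'])
    v=np.linalg.inv(K)@np.array([px[0],px[1],1.]);v=np.array([v[0],-v[1],-v[2]])
    return p,R@v
def pt(n,px,d): p,v=ray(n,px);return p+v*d
def proj(n,X):
    c=arm.get_calibration(n);K=np.array(c['K']);R=np.array(c['orientation']);p=np.array(c['position'])
    v=R.T@(np.array(X)-p);v=np.array([v[0],-v[1],-v[2]]);u=K@v;return u[:2]/u[2]
def tri(p1,v1,p2,v2):
    A=np.stack([v1,-v2],1);s=np.linalg.lstsq(A,p2-p1,rcond=None)[0]
    a=p1+v1*s[0];b=p2+v2*s[1];return (a+b)/2,np.linalg.norm(a-b)
E
python3 - <<'E'
from h import *
np.set_printoptions(precision=4,suppress=True)
s=arm.state();print(s)
for n in('side','top'):
    print(n,arm.get_calibration(n)); snap(n,n+'0')
for q in ['cassette_tab','cassette_foot','stand','rack_floor','notched_top','filed_a_top','follower','rack']:
    for n in('side','top'):
        try:print(q,n,[(round(r['score'],2),np.round(r['pixel'],1)) for r in arm.place_of(n,q)][:6])
        except Exception as e:print(q,n,e)
E
```

```text
pics
{'time': 0.0, 'joint_pos': array([ 1.0929,  0.3595,  1.5114,  0.    ,  1.2725, -0.1151]), 'qvel': array([-0.0016,  0.0002,  0.0004,  0.001 ,  0.    ,  0.0002]), 'effort': array([ -0.0026, -52.7622, -27.8623,  -0.0002,   0.0128,  -0.    ]), 'position': array([0.2126, 0.5603, 0.2305]), 'orientation': array([[ 0.9349, -0.0009,  0.3549],
       [-0.3549, -0.0016,  0.9349],
       [-0.0002, -1.    , -0.0018]]), 'contact_force': array([0.4256, 0.4656, 0.5239]), 'ft_torque': array([-0.0042, -0.0117, -0.0384]), 'finger_gap': 1.0003593866505351}
side {'K': array([[448.9656,   0.    , 259.1492],
       [  0.    , 448.9656, 185.3982],
       [  0.    ,   0.    ,   1.    ]]), 'position': array([0.8802, 0.704 , 1.085 ]), 'orientation': array([[-0.897 , -0.3475,  0.2733],
       [ 0.4421, -0.7154,  0.5412],
       [ 0.0075,  0.6062,  0.7953]])}
top {'K': array([[379.295 ,   0.    , 258.5356],
       [  0.    , 379.295 , 192.4916],
       [  0.    ,   0.    ,   1.    ]]), 'position': array([ 0.3735, -0.0054,  0.9009]), 'orientation': array([[ 0.0135,  0.975 , -0.2217],
       [-0.9999,  0.0124
[... 652 characters left out ...]
ed_a_top side [(0.67, array([290.3, 168.7])), (0.43, array([257.3, 177.5])), (0.41, array([256.7, 192.5]))]
filed_a_top top [(0.68, array([270.7, 208.8])), (0.55, array([265.8, 265.1])), (0.21, array([380.2, 266.8]))]
follower side it knows: cassette, cassette_foot, cassette_tab, filed, filed_a_top, filed_b_top, filed_c_top, notched, notched_top, rack, rack_floor, ring_gauge_mid, small_block_mid, stand, v_block_mid
follower top it knows: cassette, cassette_foot, cassette_tab, filed, filed_a_top, filed_b_top, filed_c_top, notched, notched_top, rack, rack_floor, ring_gauge_mid, small_block_mid, stand, v_block_mid
rack side [(0.59, array([252.6, 189. ]))]
rack top [(0.7, array([276.1, 213.8]))]
```

```bash
python3 - <<'E'
import cv2
a=cv2.imread('pics/side0.png');b=cv2.imread('pics/top0.png')
cv2.imwrite('pics/s0.png',cv2.resize(a[120:290,200:400],None,fx=4,fy=4,interpolation=2)[:600])
cv2.imwrite('pics/t0.png',cv2.resize(b[150:300,130:330],None,fx=4,fy=4,interpolation=2))
E
```

```text
(no output)
```

View pics/side0.png

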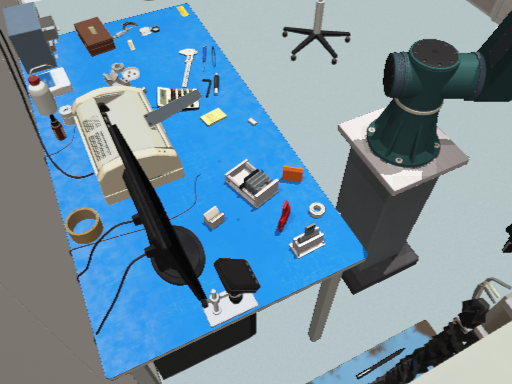

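View pics/top0.png

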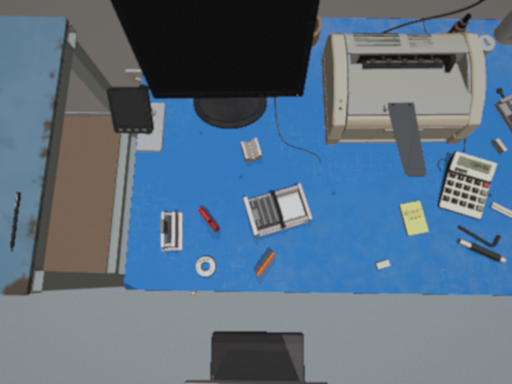

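View pics/s0.png

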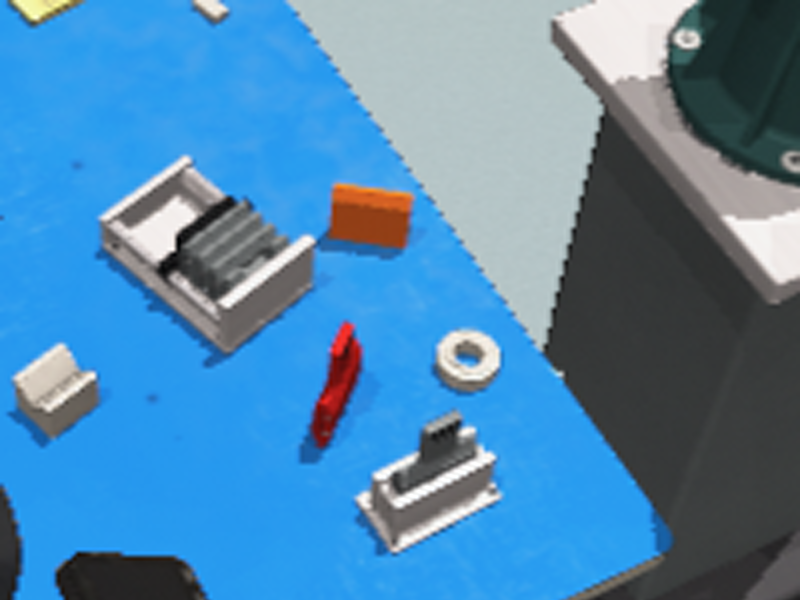

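View pics/t0.png

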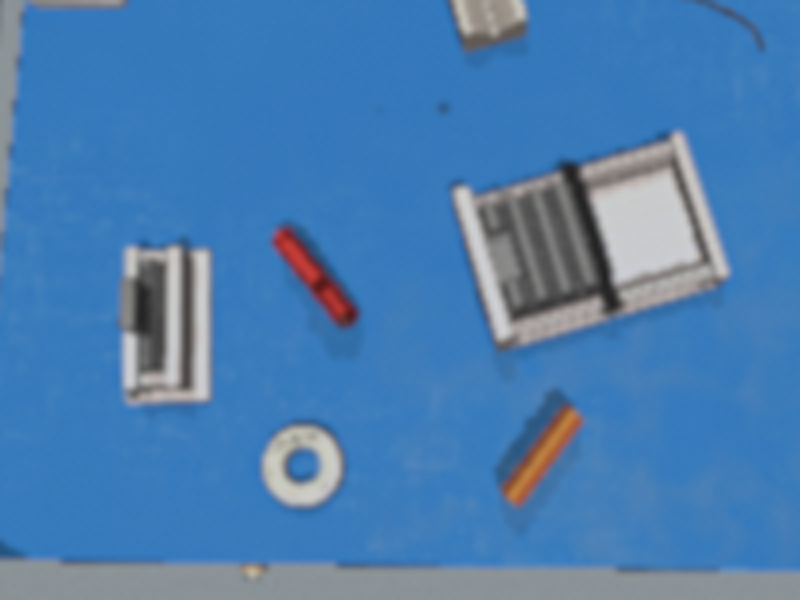

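Both views show the cassette in the stand (side about 308,225; top 163,226) and the rack (top 270,210). The notch shows in the place next to the end wall (top 256,214). The red cassette and the orange block lie apart. Now I'll measure them.

```bash
cat >> h.py <<'E'
def cloud(n,d):
    c=arm.get_calibration(n);K=np.array(c['K']);R=np.array(c['orientation']);p=np.array(c['position'])
    v,u=np.mgrid[0:d.shape[0],0:d.shape[1]]
    x=(u-K[0,2])/K[0,0]*d;y=(v-K[1,2])/K[1,1]*d
    return np.stack([x,-y,-d],-1)@R.T+p
E
python3 - <<'E'
from h import *
np.set_printoptions(precision=4,suppress=True)
ds=np.load('pics/side0.npy');dt=np.load('pics/top0.npy')
S=cloud('side',ds);T=cloud('top',dt)
# desk height
for n,C,d,bx in(('top',T,dt,(330,220,370,255)),('side',S,ds,(330,0,0,0))):
    pass
print('desk top z',np.median(T[170:200,180:230,2]),'side', np.median(S[255:262,240:260,2]))
def tr(q,a,b):
    P,e=tri(*ray('side',a),*ray('top',b));print(q,P,'gap',e,'depthtop',T[int(round(b[1])),int(round(b[0]))],'depthside',S[int(round(a[1])),int(round(a[0]))])
tr('tab',(307.9,225.1),(162.6,226.2))
tr('stand',(305.5,242.8),(170.9,232))
tr('rackfloor',(251,188.5),(271.4,209.9))
tr('rack',(252.6,189),(276.1,213.8))
for n,C,im in(('top',T,cv2.imread('pics/top0.png')),('side',S,cv2.imread('pics/side0.png'))):
    V=C.copy();
    for name,(x0,x1,y0,y1),zb in (('stand',(.25,.45,.17,.30),(.03,.06)),('standbase',(.25,.45,.17,.30),(.004,.06)),('rack',(.25,.5,-.15,.1),(.006,.07)),('rackwall',(.25,.5,-.15,.1),(.03,.08))):
        m=(V[...,0]>x0)&(V[...,0]<x1)&(V[...,1]>y0)&(V[...,1]<y1)&(V[...,2]>zb[0])&(V[...,2]<zb[1])
        r=cv2.minAreaRect((V[m][:,:2]*1000).astype(np.float32));print(n,name,m.sum(),r, 'maxz',V[m][:,2].max())
E
```

```text
desk top z -7.671579236223636e-05 side -0.0005543113267015842
tab [0.4817 0.2028 0.0945] gap 0.0034298345902797085 depthtop [0.4799 0.2013 0.1008] depthside [0.4872 0.2074 0.1057]
stand [0.4804 0.205  0.0055] gap 0.004447335127038669 depthtop [0.4738 0.1965 0.0459] depthside [0.4962 0.2235 0.0458]
rackfloor [ 0.5355 -0.0316  0.0037] gap 0.0011164017664105472 depthtop [ 0.5254 -0.0289  0.056 ] depthside [ 0.5488 -0.0044  0.0467]
rack [ 0.5275 -0.0423 -0.0153] gap 0.003464476861316818 depthtop [ 0.5151 -0.0399  0.0634] depthside [0.5475 0.0064 0.054 ]
top stand 64 ((445.8357849121094, 202.26681518554688), (8.28107738494873, 30.216604232788086), 3.7302634716033936) maxz 0.04926275497548627
top standbase 163 ((405.02294921875, 239.85784912109375), (113.6714096069336, 101.57495880126953), 83.10774993896484) maxz 0.04926275497548627
top rack 643 ((439.6412353515625, 7.610664367675781), (120.53306579589844, 184.7751922607422), 0.05878755822777748) maxz 0.06641547618590793
top rackwall 509 ((439.3477783203125, 7.10595703125), (120.3546142578125, 181.89450073242188), 1.2204527854919434) maxz 0.06641547618590793
side stand 30 ((444.83660888671875, 205.93170166015625), (10.173407554626465, 32.421844482421875), 4.556216239929199) maxz 0.0582226436818607
side standbase 71 ((399.38262939453125, 241.50360107421875), (97.50537109375, 107.89966583251953), 2.60494065284729) maxz 0.0582226436818607
side rack 416 ((434.9306640625, -6.372467041015625), (128.31849670410156, 134.0663299560547), 87.39512634277344) maxz 0.06688040384255323
side rackwall 275 ((444.82220458984375, -31.954727172851562), (120.84837341308594, 96.61054229736328), 7.541234493255615) maxz 0.06688040384255323
```

```bash
python3 - <<'E'
from h import *
np.set_printoptions(precision=4,suppress=True)
T=cloud('top',np.load('pics/top0.npy'));S=cloud('side',np.load('pics/side0.npy'))
for n,V in(('top',T),('side',S)):
    for name,(x0,x1,y0,y1),zb in (('tab',(.42,.55,.14,.27),(.07,.12)),('stand',(.40,.56,.16,.26),(.03,.06)),('standbase',(.40,.56,.165,.26),(.004,.06)),('rack',(.455,.63,-.135,.07),(.006,.08)),('rackhi',(.455,.63,-.135,.07),(.045,.08))):
        m=(V[...,0]>x0)&(V[...,0]<x1)&(V[...,1]>y0)&(V[...,1]<y1)&(V[...,2]>zb[0])&(V[...,2]<zb[1])
        P=V[m];r=cv2.minAreaRect((P[:,:2]*1000).astype(np.float32));print(n,name,m.sum(),np.round(r[0],1),np.round(r[1],1),round(r[2],2), 'mean',P.mean(0),'maxz',P[:,2].max())
print(np.round(T[200:222:1,250:282:1,2]*1000).astype(int))
E
```

```text
top tab 97 [481.2 204. ] [27.7  7.8] 3.32 mean [0.4807 0.203  0.094 ] maxz 0.10553322687242361
top stand 390 [481.1 204.6] [79.1 31.9] 3.32 mean [0.478  0.2005 0.0461] maxz 0.0599964665502265
top standbase 680 [476.1 209.9] [148.9  84.1] 1.58 mean [0.4764 0.1967 0.0306] maxz 0.0599964665502265
top rack 2246 [531.7 -43.7] [ 89.8 139.3] 17.28 mean [ 0.5288 -0.0434  0.0373] maxz 0.06737027165139542
top rackhi 946 [521.8 -12.8] [88.5 74. ] 17.48 mean [ 0.5208 -0.0109  0.0589] maxz 0.06737027165139542
side tab 86 [479.8 208.8] [28.6  9. ] 4.56 mean [0.4805 0.2097 0.0903] maxz 0.10565459356214868
side stand 313 [479.8 207.7] [80.5 34.2] 3.74 mean [0.4843 0.2135 0.045 ] maxz 0.0596898217173385
side standbase 546 [480.8 219. ] [ 63.6 135.3] 86.67 mean [0.4864 0.2166 0.031 ] maxz 0.0596898217173385
side rack 1298 [531.  -40.1] [ 91.8 143. ] 17.6 mean [ 0.5334 -0.0269  0.0378] maxz 0.06688040384255323
side rackhi 531 [520.6  -9.4] [88.  76.2] 16.3 mean [ 0.5213 -0.0042  0.0574] maxz 0.06688040384255323
[[ 33  31  31  33  37  33  60  65  64  62  56  54  59  65  66  61  60  57
   58  60  62  64 
[... 2134 characters left out ...]
6  63  65  64  60  56  61  60  60]
 [ 62  59  61  59  50  46  48  46  47  47  53  59  66  63  63  61  55  57
   62  62  63  59  57  55  60  66  64  63  60  54  62  62]
 [ 58  61  59  60  50  49  48  45  49  47  55  61  64  62  64  63  55  55
   63  64  62  63  56  54  57  61  64  65  61  55  61 901]
 [ 58  59  59  60  50  48  47  46  47  48  50  53  59  61  62  61  58  52
   59  64  60  65  58  51  58  61  63  62  62  56  61  53]
 [ 60  57  59  59  50  50  61  65  66  62  55  55  60  64  62  63  57  52
   59  60  66  64  61  59  55  60  64  66  65  57  45  44]
 [ 59  62  62  60  60  59  63  63  65  64  56  57  59  62  65  66  59  55
   55  60  65  65  62  58  58  58  64  55  51  48  45  44]]
```

```bash
python3 -m inch '[{"turn":0.144},{"turn":0.144},{"turn":0.144},{"turn":0.144},{"turn":0.144},{"turn":0.144},{"turn":0.144},{"turn":0.142}]' -- 2>&1 | tail -20 || true; python3 -c "
from h import *
s=arm.state();print(s['time'],s['position'],s['orientation'])"
```

```text
invalid input: not JSON, or not a number
0.8 [0.21292154 0.56094218 0.23130257] [[ 9.34907300e-01 -3.80777899e-05  3.54892010e-01]
 [-3.54892010e-01 -1.12343966e-05  9.34907301e-01]
 [-3.16122062e-05 -9.99999999e-01 -2.40166228e-05]]
```

```bash
python3 -m inch '[{"turn":0.144},{"turn":0.144},{"turn":0.144},{"turn":0.144},{"turn":0.144},{"turn":0.144},{"turn":0.144},{"turn":0.142}]'; python3 -c "
from h import *
s=arm.state();print(s['time'],s['position'],s['orientation'],s['joint_pos'])"
```

```text
0.8 [0.21292154 0.56094218 0.23130257] [[ 9.34907300e-01 -3.80777899e-05  3.54892010e-01]
 [-3.54892010e-01 -1.12343966e-05  9.34907301e-01]
 [-3.16122062e-05 -9.99999999e-01 -2.40166228e-05]] [ 1.09291129e+00  3.58758634e-01  1.51037080e+00  2.99687400e-05
  1.27249071e+00 -1.15095285e-01]schema error: expected keys tx, ty, tz, turn
```

```bash
python3 -m inch '[{"tx":0,"ty":0,"tz":0,"turn":0.144},{"tx":0,"ty":0,"tz":0,"turn":0.144},{"tx":0,"ty":0,"tz":0,"turn":0.144},{"tx":0,"ty":0,"tz":0,"turn":0.144},{"tx":0,"ty":0,"tz":0,"turn":0.144},{"tx":0,"ty":0,"tz":0,"turn":0.144},{"tx":0,"ty":0,"tz":0,"turn":0.144},{"tx":0,"ty":0,"tz":0,"turn":0.142}]'; python3 -c "
from h import *
s=arm.state();print(s['time'],s['position'],s['orientation'],s['joint_pos'])"
```

```text
time: 1.8
position: [0.2129, 0.5609, 0.2313]
orientation: [[0.053, -0.0, 0.999], [-0.999, -0.0, 0.053], [0.0, -1.0, -0.0]]
contact_force: [0.6, 0.5, -0.1]
finger_gap: 0.997
1.8 [0.21293421 0.56092376 0.23128554] [[ 5.32970135e-02 -1.52618570e-06  9.98578704e-01]
 [-9.98578703e-01 -4.74698734e-05  5.32970134e-02]
 [ 4.73210635e-05 -9.99999999e-01 -4.05401902e-06]] [ 1.09290892e+00  3.58766459e-01  1.51040320e+00 -2.14226641e-05
  1.27246585e+00  1.03959294e+00]
```

```bash
python3 -m inch '[{"tx":0.046,"ty":0,"tz":0.031,"turn":-0.01},{"tx":0.046,"ty":0,"tz":0.031,"turn":0},{"tx":0.046,"ty":0,"tz":0.031,"turn":0},{"tx":0.046,"ty":0,"tz":0.031,"turn":0},{"tx":0.046,"ty":0,"tz":0.031,"turn":0},{"tx":0.046,"ty":0,"tz":0.031,"turn":0},{"tx":0.046,"ty":0,"tz":0.031,"turn":0},{"tx":0.046,"ty":0,"tz":0.031,"turn":0}]'; python3 -c "
from h import *
snap('top','t1');snap('side','s1')
s=arm.state();print(s['time'],s['position'],s['orientation'],s['joint_pos'])
a=cv2.imread('pics/s1.png');b=cv2.imread('pics/t1.png')
cv2.imwrite('pics/m1.png',np.hstack([cv2.resize(a[100:300,220:420],(400,400)),cv2.resize(b[130:330,80:280],(400,400))]))"
```

```text
time: 2.8
position: [0.486, 0.2088, 0.2316]
orientation: [[0.068, 0.001, 0.998], [-0.998, 0.0, 0.068], [-0.0, -1.0, 0.001]]
contact_force: [-0.2, 0.6, 0.8]
finger_gap: 0.997
2.9 [0.4886241  0.20642417 0.23161754] [[ 0.06319215  0.00284504  0.99799732]
 [-0.99799994 -0.00152049  0.06319665]
 [ 0.00169724 -0.9999948   0.00274326]] [ 0.27103434  0.25760223  1.66059963 -0.00237017  1.22105759  0.20860718]
```

View pics/m1.png

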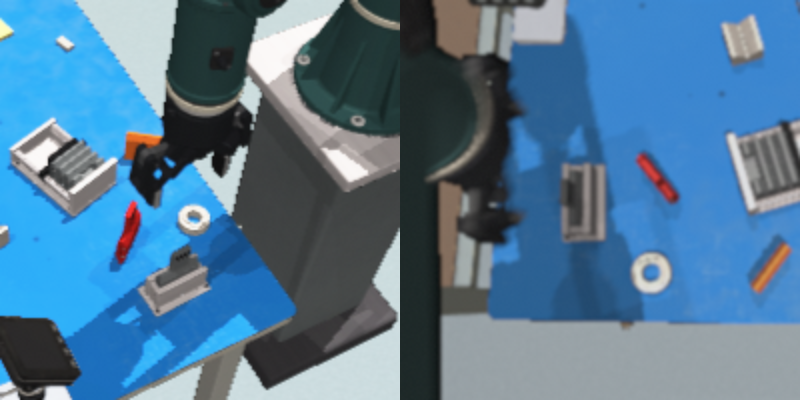

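```bash
python3 -m inch '[{"tx":0,"ty":0.008,"tz":0,"turn":0},{"tx":0,"ty":0.008,"tz":0,"turn":0},{"tx":0,"ty":0.008,"tz":0,"turn":0},{"tx":0,"ty":0.008,"tz":0,"turn":0},{"tx":0,"ty":0.008,"tz":0,"turn":0},{"tx":0,"ty":0,"tz":0,"turn":0},{"tx":0,"ty":0,"tz":0,"turn":0},{"tx":0,"ty":0,"tz":0,"turn":0}]'; python3 -c "
from h import *
np.set_printoptions(precision=4,suppress=True)
print(arm.state()['position'])
im,d=snap('top','t2');im2,d2=snap('side','s2')
T=cloud('top',d);S=cloud('side',d2)
for n,V in(('top',T),('side',S)):
  for z0,z1 in((.185,.205),(.205,.23),(.23,.26)):
    m=(abs(V[...,0]-.485)<.1)&(abs(V[...,1]-.2)<.06)&(V[...,2]>z0)&(V[...,2]<z1)
    P=V[m];print(n,z0,m.sum());
    if m.sum()>4:
      for sg in(-1,1):
        Q=P[(P[:,0]-.485)*sg>0]
        if len(Q):print(sg,len(Q),Q.min(0),Q.max(0),Q.mean(0))
s=arm.state();print(s['time'],s['position'],s['orientation'])
a=cv2.imread('pics/s2.png');b=cv2.imread('pics/t2.png')
cv2.imwrite('pics/m2.png',np.hstack([cv2.resize(a[130:280,220:370],(400,400)),cv2.resize(b[150:300,80:230],(400,400))]))"
```

```text
time: 3.9
position: [0.4852, 0.2103, 0.1916]
orientation: [[0.068, 0.001, 0.998], [-0.998, 0.0, 0.068], [-0.0, -1.0, 0.001]]
contact_force: [0.9, 1.0, 0.5]
finger_gap: 1.003
[0.4852 0.2103 0.1916]
top 0.185 0
top 0.205 54
-1 27 [0.4296 0.196  0.2098] [0.4434 0.2081 0.2298] [0.4369 0.1988 0.2193]
1 27 [0.5287 0.2018 0.2084] [0.5421 0.2115 0.2298] [0.5324 0.2052 0.2183]
top 0.23 207
-1 105 [0.4113 0.1923 0.2306] [0.445  0.2175 0.26  ] [0.4322 0.2007 0.2521]
1 102 [0.5291 0.2002 0.2325] [0.5602 0.2212 0.2598] [0.5415 0.2086 0.254 ]
side 0.185 5
-1 4 [0.4391 0.2008 0.2017] [0.4409 0.2169 0.2049] [0.4397 0.2098 0.2029]
1 1 [0.5318 0.2193 0.202 ] [0.5318 0.2193 0.202 ] [0.5318 0.2193 0.202 ]
side 0.205 98
-1 56 [0.4267 0.1983 0.2052] [0.4425 0.2218 0.23  ] [0.4391 0.2127 0.2189]
1 42 [0.5247 0.2109 0.2055] [0.5403 0.2279 0.2294] [0.5337 0.2231 0.2186]
side 0.23 173
-1 81 [0.4098 0.2026 0.2303] [0.4421 0.2235 0.26  ] [0.4288 0.2151 0.25  ]
1 92 [0.517  0.2062 0.2306] [0.5584 0.2306 0.26  ] [0.5401 0.2234 0.2512]
4.0 [0.4852 0.2103 0.1916] [[ 0.0678  0.0006  0.9977]
 [-0.9977  0.0001  0.0678]
 [-0.     -1.      0.0006]]
```

View pics/m2.png

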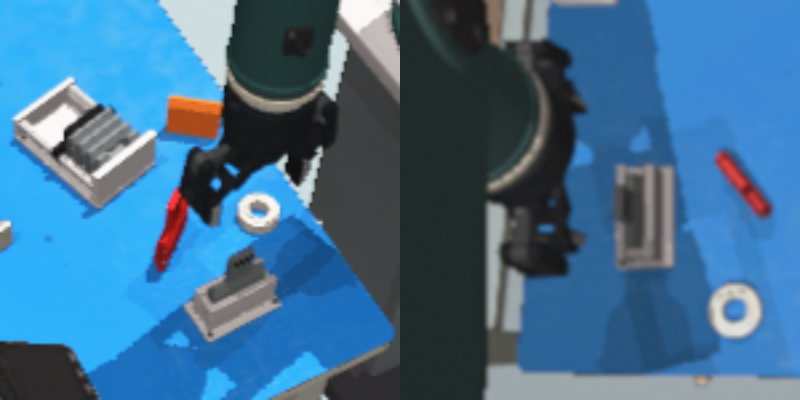

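```bash
python3 -m inch '[{"tx":0.003,"ty":0.01,"tz":-0.0024,"turn":0.005},{"tx":0.003,"ty":0.018,"tz":-0.0024,"turn":0},{"tx":0,"ty":0.02,"tz":0,"turn":0},{"tx":0,"ty":0.02,"tz":0,"turn":0},{"tx":0,"ty":0.018,"tz":0,"turn":0},{"tx":0,"ty":0.016,"tz":0,"turn":0},{"tx":0,"ty":0.012,"tz":0,"turn":0},{"tx":0,"ty":0.01,"tz":0,"turn":0}]'; python3 -c "
from h import *
np.set_printoptions(precision=4,suppress=True)
im,d=snap('top','t3');im2,d2=snap('side','s3')
print(arm.state()['position'])
a=im2;b=im
cv2.imwrite('pics/m3.png',np.hstack([cv2.resize(a[170:270,250:350],(400,400)),cv2.resize(b[180:280,110:210],(400,400))]))"
```

```text
time: 5.0
position: [0.4805, 0.2039, 0.0666]
orientation: [[0.063, -0.0, 0.998], [-0.998, -0.0, 0.063], [0.0, -1.0, -0.0]]
contact_force: [-0.3, -0.5, -0.3]
finger_gap: 0.999
[0.4799 0.2037 0.0663]
```

View pics/m3.png

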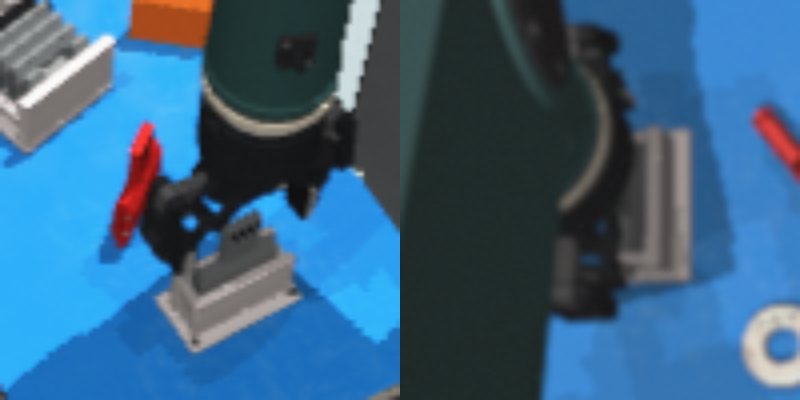

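The side view (about 308,226) shows the fingers on either side of the tab, clear of the stand. Closing.

```bash
python3 -m inch '[{"tx":0,"ty":0,"tz":0,"turn":0},{"tx":0,"ty":0,"tz":0,"turn":0},{"tx":0,"ty":0,"tz":0,"turn":0},{"tx":0,"ty":0,"tz":0,"turn":0},{"tx":0,"ty":0,"tz":0,"turn":0},{"tx":0,"ty":0,"tz":0,"turn":0},{"tx":0,"ty":0,"tz":0,"turn":0},{"tx":0,"ty":0,"tz":0,"turn":0}]' 1
```

```text
time: 6.1
position: [0.4808, 0.2041, 0.0678]
orientation: [[0.063, 0.001, 0.998], [-0.998, 0.0, 0.063], [-0.0, -1.0, 0.001]]
contact_force: [-0.9, 0.2, 6.3]
finger_gap: 0.312
```

```bash
python3 -m inch '[{"tx":0,"ty":-0.005,"tz":0,"turn":0},{"tx":0,"ty":-0.01,"tz":0,"turn":0},{"tx":0,"ty":-0.015,"tz":0,"turn":0},{"tx":0,"ty":-0.02,"tz":0,"turn":0},{"tx":0,"ty":-0.02,"tz":0,"turn":0},{"tx":0,"ty":-0.02,"tz":0,"turn":0},{"tx":0,"ty":-0.02,"tz":0,"turn":0},{"tx":0,"ty":-0.02,"tz":0,"turn":0}]'; python3 -c "
from h import *
np.set_printoptions(precision=4,suppress=True)
im,d=snap('top','t4');im2,d2=snap('side','s4')
s=arm.state();print(s['position'],s['orientation'],s['finger_gap'])
a=im2;b=im
cv2.imwrite('pics/m4.png',np.hstack([cv2.resize(a[140:260,240:360],(400,400)),cv2.resize(b[180:280,100:200],(400,400))]))"
```

```text
time: 7.1
position: [0.4805, 0.2039, 0.199]
orientation: [[0.063, 0.001, 0.998], [-0.998, 0.0, 0.063], [-0.0, -1.0, 0.001]]
contact_force: [-0.0, 1.4, -2.4]
finger_gap: 0.316
[0.4822 0.2045 0.2002] [[ 0.063   0.0051  0.998 ]
 [-0.998   0.0013  0.063 ]
 [-0.001  -1.      0.0052]] 0.3135146250927781
```

View pics/m4.png

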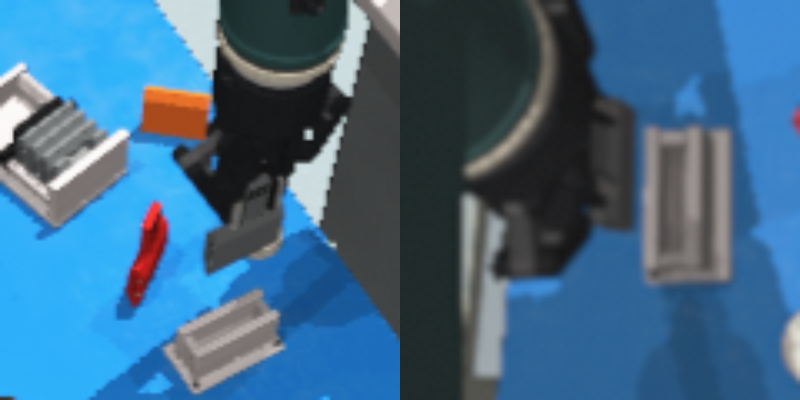

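```bash
python3 - <<'E'
from h import *
np.set_printoptions(precision=4,suppress=True)
for n in('top','side'):
    d=np.load(f'pics/{n}0.npy'); V=cloud(n,d).reshape(-1,3)
    c=np.array([.5317,-.0437]) if n=='top' else np.array([.531,-.0401])
    th=np.radians(17.3);a=np.array([np.cos(th),np.sin(th)]);b=np.array([-a[1],a[0]])
    x=(V[:,:2]-c)@a*1000;y=(V[:,:2]-c)@b*1000;z=V[:,2]*1000
    for lab,m in(('nonnotch',(abs(x)>17)&(abs(x)<29)),('notchzone',abs(x)<12)):
        m=m&(z>35)&(z<80);print(n,lab)
        print([(k,int(np.median(z[m&(y>=k)&(y<k+1)])) if (m&(y>=k)&(y<k+1)).sum()>1 else None) for k in range(-20,66)])
    # wall x extents
    m=(z>45)&(abs(y)<68)&(abs(x)<60);print('x ext of cassettes',[ (np.percentile(x[m&(y>k)&(y<k+10)],[1,99])) for k in(0,10,20,30)])
    # angle refinement: rect of cassettes block
E
```

```text
top nonnotch
[(-20, None), (-19, None), (-18, None), (-17, None), (-16, None), (-15, None), (-14, None), (-13, None), (-12, None), (-11, None), (-10, None), (-9, None), (-8, None), (-7, None), (-6, None), (-5, None), (-4, 60), (-3, 62), (-2, 61), (-1, 60), (0, 60), (1, 62), (2, 61), (3, 60), (4, 55), (5, 57), (6, 59), (7, 62), (8, 62), (9, 62), (10, 63), (11, 63), (12, 64), (13, 60), (14, 59), (15, 57), (16, 55), (17, 55), (18, 57), (19, 57), (20, 59), (21, 61), (22, 63), (23, 63), (24, 62), (25, 65), (26, 63), (27, 60), (28, 59), (29, 58), (30, 54), (31, 53), (32, 57), (33, 57), (34, 58), (35, 62), (36, 63), (37, 63), (38, 63), (39, 63), (40, 64), (41, 61), (42, 59), (43, 57), (44, 56), (45, 53), (46, 56), (47, 58), (48, 61), (49, 61), (50, 63), (51, 64), (52, 63), (53, 63), (54, 62), (55, 60), (56, 58), (57, 56), (58, 55), (59, 56), (60, 58), (61, 60), (62, 61), (63, 60), (64, 59), (65, 60)]
top notchzone
[(-20, None), (-19, None), (-18, None), (-17, None), (-16, None), (-15, None), (-14, None), (-13, None), (-12, None), (-11, None), (-10, None), (-9, None), (-8, None), (-7, None),
[... 2191 characters left out ...]
, 59), (15, 55), (16, None), (17, None), (18, None), (19, None), (20, None), (21, None), (22, 63), (23, 61), (24, None), (25, 61), (26, 58), (27, 60), (28, 57), (29, 59), (30, 57), (31, 56), (32, None), (33, None), (34, None), (35, None), (36, 62), (37, None), (38, 62), (39, 61), (40, 60), (41, 59), (42, 59), (43, 55), (44, 52), (45, 46), (46, 48), (47, None), (48, 45), (49, None), (50, None), (51, 47), (52, 47), (53, None), (54, None), (55, None), (56, None), (57, None), (58, None), (59, 55), (60, None), (61, 58), (62, None), (63, 58), (64, 57), (65, None)]
x ext of cassettes [array([-28.2495,  29.8374]), array([-31.1956,  29.667 ]), array([-30.8186,  29.0644]), array([-30.3049,  29.9778])]
```

```bash
python3 -m inch '[{"tx":0,"ty":0,"tz":0,"turn":-0.12},{"tx":0,"ty":0,"tz":0,"turn":-0.119},{"tx":0.025,"ty":0,"tz":-0.003,"turn":0},{"tx":0.042,"ty":0,"tz":-0.005,"turn":0},{"tx":0.045,"ty":0,"tz":-0.005,"turn":0},{"tx":0.045,"ty":0,"tz":-0.005,"turn":0},{"tx":0.033,"ty":0,"tz":-0.004,"turn":0},{"tx":0.018,"ty":0,"tz":-0.003,"turn":0}]';python3 -m inch '[{"tx":0,"ty":0.005,"tz":0,"turn":0},{"tx":0,"ty":0.01,"tz":0,"turn":0},{"tx":0,"ty":0.01,"tz":0,"turn":0},{"tx":0,"ty":0.01,"tz":0,"turn":0},{"tx":0,"ty":0.005,"tz":0,"turn":0},{"tx":0,"ty":0,"tz":0,"turn":0},{"tx":0,"ty":0,"tz":0,"turn":0},{"tx":0,"ty":0,"tz":0,"turn":0}]'; python3 -c "
from h import *
np.set_printoptions(precision=4,suppress=True)
im,d=snap('top','t5');im2,d2=snap('side','s5')
s=arm.state();print(s['time'],s['position'],s['orientation'],s['finger_gap'],s['contact_force'])
a=im2;b=im
cv2.imwrite('pics/m5.png',np.hstack([cv2.resize(a[110:230,200:320],(400,400)),cv2.resize(b[150:250,200:300],(400,400))]))"
```

```text
time: 8.2
position: [0.5184, -0.0035, 0.197]
orientation: [[0.296, -0.0, 0.955], [-0.955, -0.0, 0.296], [-0.0, -1.0, -0.0]]
contact_force: [0.7, 0.9, -1.8]
finger_gap: 0.312
time: 9.2
position: [0.5188, -0.0022, 0.1577]
orientation: [[0.297, 0.001, 0.955], [-0.955, -0.0, 0.297], [0.0, -1.0, 0.001]]
contact_force: [-0.5, -0.0, -1.4]
finger_gap: 0.315
9.3 [ 0.5187 -0.0021  0.1576] [[ 0.2974  0.0006  0.9548]
 [-0.9548 -0.0002  0.2974]
 [ 0.0004 -1.      0.0005]] 0.3211853632178618 [-0.208  -0.3769 -1.0878]
```

View pics/m5.png

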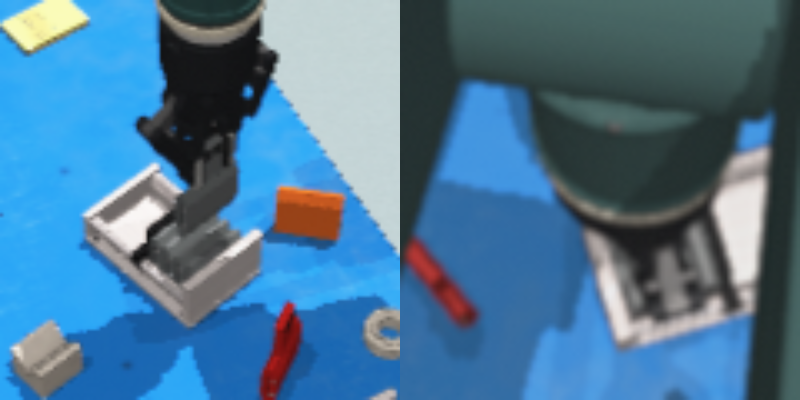

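```bash
cat > meas.py <<'E'
from h import *
import sys
np.set_printoptions(precision=2,suppress=True)
tag=sys.argv[1]
th=np.radians(17.3);a=np.array([np.cos(th),np.sin(th)]);b=np.array([-a[1],a[0]])
s=arm.state()
for n,c in(('top',np.array([.5317,-.0437])),('side',np.array([.531,-.0401]))):
    V=cloud(n,np.load(f'pics/{n[0]}{tag}.npy')).reshape(-1,3)
    x=(V[:,:2]-c)@a*1000;y=(V[:,:2]-c)@b*1000-45;z=V[:,2]*1000
    f=s['position'][2]*1000-61.
    print(n,'foot exp',f, 'tcp in rack', (s['position'][:2]-c)@a*1000,(s['position'][:2]-c)@b*1000-45)
    for k in range(0,48,8):
        m=(abs(x)<45)&(abs(y)<14)&(z>f+k)&(z<f+k+8)
        if m.sum()>3: print(k,m.sum(),'x',np.percentile(x[m],[0,3,97,100]),'y',np.percentile(y[m],[3,50,97]), 'slope y/x',np.polyfit(x[m],y[m],1)[0])
E
python3 meas.py 5
```

```text
top foot exp 96.62631600528215 tcp in rack -0.0021486134560669014 -1.4482349930890166
side foot exp 96.62631600528215 tcp in rack -0.40436560048421377 -5.093536283153519
0 14 x [-25.17 -24.07  28.75  28.79] y [-0.94  1.85  3.59] slope y/x -0.027256626820145
8 21 x [-27.77 -27.33  29.8   30.03] y [-6.52  4.44  6.46] slope y/x -0.12358252144137243
16 33 x [-30.07 -26.17  29.91  30.37] y [-2.18  5.41  7.19] slope y/x -0.054773649743401175
24 37 x [-29.3  -28.99  30.    30.44] y [-5.13  5.19  7.24] slope y/x -0.09436109549440816
32 32 x [-28.57 -24.54  29.93  30.41] y [-6.37  5.07  7.14] slope y/x -0.09087921006138677
40 51 x [-32.47 -27.53  29.1   30.01] y [-4.03  4.62  7.49] slope y/x -0.03869865734043873
```

```bash
cat >> meas.py <<'E'
m=(abs(x)<26)&(y>1)&(y<10)&(z>f+17)&(z<f+46)
A=np.c_[x[m],z[m]-f,np.ones(m.sum())];w=np.ones(m.sum(),bool)
for _ in range(4):
    q=np.linalg.lstsq(A[w],y[m][w],rcond=None)[0];r=y[m]-A@q;w=abs(r)<2
print('face: yaw slope %.3f tilt %.3f y0 %.2f n %d sd %.2f'%(*q,w.sum(),r[w].std()))
E
python3 meas.py 5
```

```text
top foot exp 96.62631600528215 tcp in rack -0.0021486134560669014 -1.4482349930890166
side foot exp 96.62631600528215 tcp in rack -0.40436560048421377 -5.093536283153519
0 14 x [-25.17 -24.07  28.75  28.79] y [-0.94  1.85  3.59] slope y/x -0.027256626820145
8 21 x [-27.77 -27.33  29.8   30.03] y [-6.52  4.44  6.46] slope y/x -0.12358252144137243
16 33 x [-30.07 -26.17  29.91  30.37] y [-2.18  5.41  7.19] slope y/x -0.054773649743401175
24 37 x [-29.3  -28.99  30.    30.44] y [-5.13  5.19  7.24] slope y/x -0.09436109549440816
32 32 x [-28.57 -24.54  29.93  30.41] y [-6.37  5.07  7.14] slope y/x -0.09087921006138677
40 51 x [-32.47 -27.53  29.1   30.01] y [-4.03  4.62  7.49] slope y/x -0.03869865734043873
face: yaw slope -0.006 tilt -0.025 y0 6.21 n 88 sd 0.91
```

```bash
python3 -m inch '[{"tx":0,"ty":0.004,"tz":0,"turn":0},{"tx":0,"ty":0.006,"tz":0,"turn":0},{"tx":0,"ty":0.006,"tz":0,"turn":0},{"tx":0,"ty":0.006,"tz":0,"turn":0},{"tx":0,"ty":0.006,"tz":0,"turn":0},{"tx":0,"ty":0.004,"tz":0,"turn":0},{"tx":0,"ty":0.003,"tz":0,"turn":0},{"tx":0,"ty":0.002,"tz":0,"turn":0}]'; python3 -c "
from h import *
np.set_printoptions(precision=4,suppress=True)
im,d=snap('top','t6');im2,d2=snap('side','s6')
s=arm.state();print(s['time'],s['position'],s['finger_gap'],s['contact_force'],s['ft_torque'])
a=im2;b=im
cv2.imwrite('pics/m6.png',np.hstack([cv2.resize(a[140:220,210:290],(400,400)),cv2.resize(b[170:250,220:300],(400,400))]))"; python3 meas.py 6
```

```text
time: 10.3
position: [0.5185, -0.0019, 0.1202]
orientation: [[0.297, -0.0, 0.955], [-0.955, 0.0, 0.297], [-0.0, -1.0, -0.0]]
contact_force: [-1.1, 1.5, 0.4]
finger_gap: 0.314
10.4 [ 0.5183 -0.0018  0.1202] 0.3115189867348963 [-0.7895  0.6056 -1.1504] [0.2348 0.0671 0.0271]
top foot exp 59.17429497765808 tcp in rack -0.2937535653692457 -1.044197192875508
0 12 x [-30.04 -29.84 -15.31 -14.73] y [ 7.44  9.96 11.58] slope y/x -0.0036045902619928393
side foot exp 59.17429497765808 tcp in rack -0.6959705523973926 -4.68949848294001
0 36 x [-30.54 -29.69  30.07  30.31] y [-6.75  6.53 11.88] slope y/x -0.09083037263342279
8 19 x [-31.35 -29.19  29.49  30.05] y [-5.83  5.35  6.88] slope y/x -0.09935179836534183
16 34 x [-29.82 -23.85  29.87  29.95] y [-5.19  5.89  7.82] slope y/x -0.10904566371905501
24 31 x [-29.08 -27.97  29.53  30.05] y [-5.77  6.42  8.22] slope y/x -0.07992768006415205
32 32 x [-30.37 -29.48  28.38  28.47] y [-7.09  5.67  8.11] slope y/x -0.07708571073320022
40 48 x [-32.26 -30.2   29.75  30.25] y [-3.07  5.17  7.57] slope y/x -0.033885007941801874
face: yaw slope 0.008 tilt -0.027 y0 6.91 n 87 sd 0.96
```

View pics/m6.png

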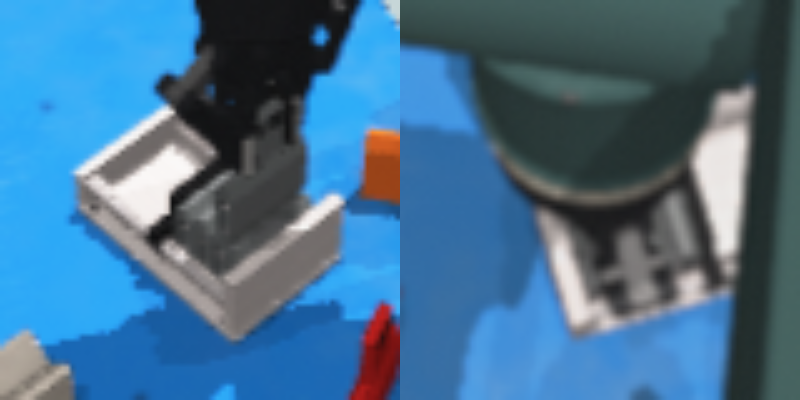

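```bash
python3 -m inch '[{"tx":0.001,"ty":0.001,"tz":0,"turn":0},{"tx":0,"ty":0.0015,"tz":0.0002,"turn":0},{"tx":0,"ty":0.0015,"tz":0,"turn":0},{"tx":0.0003,"ty":0.001,"tz":0,"turn":0},{"tx":0.0003,"ty":0.001,"tz":0,"turn":0},{"tx":0.0003,"ty":0.001,"tz":0,"turn":0},{"tx":0.0003,"ty":0.001,"tz":0,"turn":0},{"tx":0,"ty":0,"tz":0,"turn":0}]'; python3 -c "
from h import *
np.set_printoptions(precision=4,suppress=True)
s=arm.state();print(s['contact_force'],s['ft_torque'],s['position'])"
```

```text
time: 11.4
position: [0.5193, -0.0042, 0.1121]
orientation: [[0.297, -0.0, 0.955], [-0.955, -0.0, 0.297], [0.0, -1.0, -0.0]]
contact_force: [-1.0, 2.6, 0.4]
finger_gap: 0.316
[-1.0348  2.5982  0.3799] [0.5911 0.1428 0.0697] [ 0.5193 -0.0042  0.1121]
```

```bash
python3 -m inch '[{"tx":0.0004,"ty":0.001,"tz":0,"turn":0},{"tx":0.0004,"ty":0.001,"tz":0,"turn":0},{"tx":0.0004,"ty":0.001,"tz":0,"turn":0},{"tx":0.0004,"ty":0.001,"tz":0,"turn":0},{"tx":0.0004,"ty":0.001,"tz":0,"turn":0},{"tx":0.0004,"ty":0.001,"tz":0,"turn":0},{"tx":0.0004,"ty":0.001,"tz":0,"turn":0},{"tx":0,"ty":0,"tz":0,"turn":0}]'; python3 -c "
from h import *
np.set_printoptions(precision=4,suppress=True)
im,d=snap('top','t7');im2,d2=snap('side','s7')
s=arm.state();print(s['contact_force'],s['ft_torque'],s['position'])
a=im2;b=im
cv2.imwrite('pics/m7.png',np.hstack([cv2.resize(a[140:220,210:290],(400,400)),cv2.resize(b[170:250,220:300],(400,400))]))"; python3 meas.py 7 | tail -6
```

```text
time: 12.4
position: [0.5201, -0.0067, 0.1051]
orientation: [[0.297, -0.0, 0.955], [-0.955, -0.0, 0.297], [-0.0, -1.0, -0.0]]
contact_force: [-0.8, 4.4, -0.3]
finger_gap: 0.31
[-0.9329  3.0571 -0.9474] [0.8649 0.2144 0.0391] [ 0.52   -0.0068  0.1051]
8 44 x [-31.66 -30.67  29.99  30.08] y [-8.8   6.59 13.84] slope y/x -0.0794134534517429
16 49 x [-32.02 -28.22  29.44  30.  ] y [-8.62  2.51 11.02] slope y/x -0.06520112122254651
24 36 x [-28.3  -25.24  29.55  30.01] y [-10.71   0.41   2.36] slope y/x -0.09648443439914693
32 33 x [-31.32 -31.16  29.23  29.39] y [-5.72  1.05  2.95] slope y/x -0.029096867404567114
40 41 x [-30.26 -28.76  29.66  30.55] y [-9.14 -0.58  3.09] slope y/x -0.05948476554512571
face: yaw slope -0.002 tilt 0.003 y0 1.89 n 44 sd 0.67
```

View pics/m7.png

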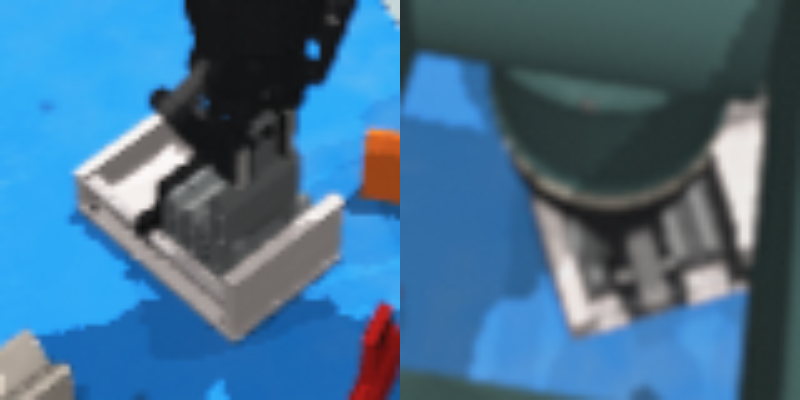

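```bash
python3 -m inch '[{"tx":0.0002,"ty":0.0015,"tz":0,"turn":0},{"tx":0.0002,"ty":0.0015,"tz":0,"turn":0},{"tx":0.0002,"ty":0.0015,"tz":0,"turn":0},{"tx":0.0003,"ty":0.0015,"tz":0,"turn":0},{"tx":0.0003,"ty":0.0015,"tz":0,"turn":0},{"tx":0.0002,"ty":0.0015,"tz":0,"turn":0},{"tx":0,"ty":0.001,"tz":0,"turn":0},{"tx":0,"ty":0,"tz":0,"turn":0}]'; python3 -c "
from h import *
np.set_printoptions(precision=4,suppress=True)
im,d=snap('side','s8');snap('top','t8')
s=arm.state();print(s['contact_force'],s['ft_torque'],s['position'])"; python3 meas.py 8 | tail -7
```

```text
time: 13.5
position: [0.5206, -0.0082, 0.0951]
orientation: [[0.297, -0.0, 0.955], [-0.955, -0.0, 0.297], [0.0, -1.0, -0.0]]
contact_force: [-0.2, 2.5, 0.4]
finger_gap: 0.314
[-0.9123  1.2136 -0.6371] [ 0.5447 -0.0536  0.1065] [ 0.5206 -0.0081  0.0951]
0 10 x [-8.13  1.5  40.75 41.3 ] y [-12.43  -5.79   3.97] slope y/x 0.010893472838679327
8 29 x [-17.06 -17.02  29.11  29.2 ] y [-7.38  3.07  7.82] slope y/x -0.15449328517127328
16 45 x [-35.68 -31.59  29.5   31.85] y [-6.83  1.74 13.49] slope y/x -0.08744900716711455
24 62 x [-29.48 -29.05  29.69  31.31] y [-5.72  0.73 13.02] slope y/x -0.01834841081665707
32 37 x [-30.04 -29.3   29.45  29.72] y [-9.86 -1.08  2.6 ] slope y/x -0.05738404878263665
40 39 x [-30.61 -28.91  29.01  30.42] y [-6.29 -1.93 -0.2 ] slope y/x -0.045353116060756093
face: yaw slope 0.039 tilt 0.255 y0 -0.58 n 12 sd 1.15
```

```bash
python3 -m inch '[{"tx":0,"ty":0.0015,"tz":0,"turn":0},{"tx":0,"ty":0.0015,"tz":0,"turn":0},{"tx":0,"ty":0.0015,"tz":0,"turn":0},{"tx":0,"ty":0.0015,"tz":0,"turn":0},{"tx":0,"ty":0.0015,"tz":0,"turn":0},{"tx":0,"ty":0.0015,"tz":0,"turn":0},{"tx":0,"ty":0.001,"tz":0,"turn":0},{"tx":0,"ty":0,"tz":0,"turn":0}]'; python3 -c "
from h import *
np.set_printoptions(precision=4,suppress=True)
s=arm.state();print(s['contact_force'],s['ft_torque'],s['position'])"
```

```text
time: 14.6
position: [0.5204, -0.0081, 0.085]
orientation: [[0.297, -0.0, 0.955], [-0.955, -0.0, 0.297], [0.0, -1.0, -0.001]]
contact_force: [0.2, 1.6, -2.9]
finger_gap: 0.314
[ 0.2299  1.5733 -2.9455] [0.3369 0.0749 0.1871] [ 0.5204 -0.0081  0.085 ]
```

```bash
python3 -m inch '[{"tx":0,"ty":0.0015,"tz":0,"turn":0},{"tx":0,"ty":0.0015,"tz":0,"turn":0},{"tx":0,"ty":0.0015,"tz":0,"turn":0},{"tx":0,"ty":0.0015,"tz":0,"turn":0},{"tx":0,"ty":0.0015,"tz":0,"turn":0},{"tx":0,"ty":0.0015,"tz":0,"turn":0},{"tx":0,"ty":0.001,"tz":0,"turn":0},{"tx":0,"ty":0,"tz":0,"turn":0}]'; python3 -c "
from h import *
np.set_printoptions(precision=4,suppress=True)
im,d=snap('side','s9');snap('top','t9')
s=arm.state();print(s['contact_force'],s['ft_torque'],s['position'])
cv2.imwrite('pics/m9.png',cv2.resize(im[140:220,210:290],(480,480)))"
```

```text
time: 15.6
position: [0.5206, -0.0081, 0.0751]
orientation: [[0.297, -0.0, 0.955], [-0.955, -0.0, 0.297], [0.0, -1.0, -0.0]]
contact_force: [-0.1, 2.4, -2.0]
finger_gap: 0.316
[-0.0444  2.3937 -2.2325] [ 0.4606 -0.0322  0.1751] [ 0.5205 -0.0081  0.0751]
```

View pics/m9.png

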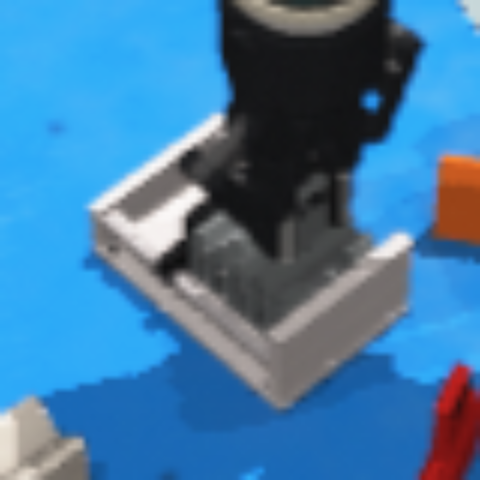

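```bash
python3 -m inch '[{"tx":0,"ty":0.0008,"tz":0,"turn":0},{"tx":0,"ty":0.0008,"tz":0,"turn":0},{"tx":0,"ty":0.0008,"tz":0,"turn":0},{"tx":0,"ty":0.0006,"tz":0,"turn":0},{"tx":0,"ty":0.0005,"tz":0,"turn":0},{"tx":0,"ty":0.0005,"tz":0,"turn":0},{"tx":0,"ty":0,"tz":0,"turn":0},{"tx":0,"ty":0,"tz":0,"turn":0}]';  python3 -m inch '[{"tx":0,"ty":0.0003,"tz":0,"turn":0},{"tx":0,"ty":0.0003,"tz":0,"turn":0},{"tx":0,"ty":0.0002,"tz":0,"turn":0},{"tx":0,"ty":0,"tz":0,"turn":0},{"tx":0,"ty":0,"tz":0,"turn":0},{"tx":0,"ty":0,"tz":0,"turn":0},{"tx":0,"ty":0,"tz":0,"turn":0},{"tx":0,"ty":0,"tz":0,"turn":0}]'
```

```text
time: 16.7
position: [0.5206, -0.0081, 0.0712]
orientation: [[0.297, -0.0, 0.955], [-0.955, -0.0, 0.297], [0.0, -1.0, -0.0]]
contact_force: [-1.1, 2.2, -0.7]
finger_gap: 0.314
time: 17.7
position: [0.5206, -0.0081, 0.0705]
orientation: [[0.297, -0.0, 0.955], [-0.955, -0.0, 0.297], [0.0, -1.0, -0.0]]
contact_force: [0.1, 2.8, -1.1]
finger_gap: 0.311
```

```bash
python3 -m inch '[{"tx":0,"ty":0.0002,"tz":0,"turn":0},{"tx":0,"ty":0.0002,"tz":0,"turn":0},{"tx":0,"ty":0.0002,"tz":0,"turn":0},{"tx":0,"ty":0,"tz":0,"turn":0},{"tx":0,"ty":0,"tz":0,"turn":0},{"tx":0,"ty":0,"tz":0,"turn":0},{"tx":0,"ty":0,"tz":0,"turn":0},{"tx":0,"ty":0,"tz":0,"turn":0}]';  python3 -c "
from h import *
print(arm.state()['contact_force'])"
```

```text
time: 18.7
position: [0.5206, -0.0081, 0.0699]
orientation: [[0.297, -0.0, 0.955], [-0.955, -0.0, 0.297], [0.0, -1.0, -0.0]]
contact_force: [-0.9, 1.9, 0.8]
finger_gap: 0.317
[-0.90403388  1.85425675  0.83059211]
```

```bash
python3 -m inch '[{"tx":0,"ty":0.0002,"tz":0,"turn":0},{"tx":0,"ty":0.0002,"tz":0,"turn":0},{"tx":0,"ty":0,"tz":0,"turn":0},{"tx":0,"ty":0,"tz":0,"turn":0},{"tx":0,"ty":0,"tz":0,"turn":0},{"tx":0,"ty":0,"tz":0,"turn":0},{"tx":0,"ty":0,"tz":0,"turn":0},{"tx":0,"ty":0,"tz":0,"turn":0}]'
```

```text
time: 19.7
position: [0.5206, -0.0081, 0.0698]
orientation: [[0.297, 0.0, 0.955], [-0.955, -0.0, 0.297], [0.0, -1.0, 0.0]]
contact_force: [-1.9, 2.6, 5.0]
finger_gap: 0.316
```

```bash
python3 -m inch '[{"tx":0,"ty":0.0002,"tz":0,"turn":0},{"tx":0,"ty":0,"tz":0,"turn":0},{"tx":0,"ty":0,"tz":0,"turn":0},{"tx":0,"ty":0,"tz":0,"turn":0},{"tx":0,"ty":0,"tz":0,"turn":0},{"tx":0,"ty":0,"tz":0,"turn":0},{"tx":0,"ty":0,"tz":0,"turn":0},{"tx":0,"ty":0,"tz":0,"turn":0}]'
```

```text
time: 20.7
position: [0.5207, -0.0081, 0.0698]
orientation: [[0.297, 0.0, 0.955], [-0.955, -0.0, 0.297], [0.0, -1.0, 0.0]]
contact_force: [-1.8, 2.4, 7.3]
finger_gap: 0.314
```

Firm floor contact at TCP z 0.0698. That matches the geometry: the foot hung 61.8 mm below the TCP in the stand, and the rack floor is at 8 mm. Releasing.

```bash
python3 -m inch '[{"tx":0,"ty":0,"tz":0,"turn":0},{"tx":0,"ty":0,"tz":0,"turn":0},{"tx":0,"ty":0,"tz":0,"turn":0},{"tx":0,"ty":0,"tz":0,"turn":0},{"tx":0,"ty":0,"tz":0,"turn":0},{"tx":0,"ty":0,"tz":0,"turn":0},{"tx":0,"ty":0,"tz":0,"turn":0},{"tx":0,"ty":0,"tz":0,"turn":0}]' -1
python3 -c "
from h import *
im,d=snap('side','s10');snap('top','t10')
cv2.imwrite('pics/m10.png',cv2.resize(im[140:220,210:290],(480,480)))"
```

```text
time: 21.7
position: [0.5206, -0.0081, 0.0693]
orientation: [[0.297, -0.0, 0.955], [-0.955, -0.0, 0.297], [0.0, -1.0, -0.0]]
contact_force: [0.0, 0.4, -0.3]
finger_gap: 1.0
```

View pics/m10.png

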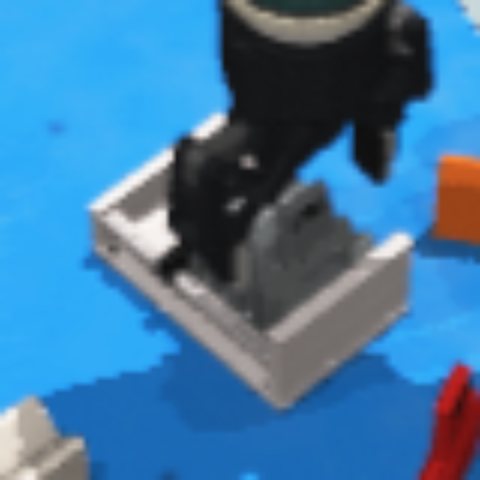

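The fingers are open and the tab stands free (about 265,178 in the full side picture). Retreating up, then to the left and back so that the top camera can see.

```bash
python3 -m inch '[{"tx":0,"ty":-0.006,"tz":0,"turn":0},{"tx":0,"ty":-0.012,"tz":0,"turn":0},{"tx":0,"ty":-0.02,"tz":0,"turn":0},{"tx":0,"ty":-0.025,"tz":0,"turn":0},{"tx":0,"ty":-0.03,"tz":0,"turn":0},{"tx":0,"ty":-0.03,"tz":0,"turn":0},{"tx":0,"ty":-0.02,"tz":0,"turn":0},{"tx":0,"ty":-0.01,"tz":0,"turn":0}]'
python3 -m inch '[{"tx":-0.02,"ty":0,"tz":0,"turn":0},{"tx":-0.04,"ty":0,"tz":0,"turn":0},{"tx":-0.045,"ty":0,"tz":0,"turn":0},{"tx":-0.045,"ty":0,"tz":0,"turn":0},{"tx":-0.045,"ty":0,"tz":0,"turn":0},{"tx":-0.04,"ty":0,"tz":0,"turn":0},{"tx":-0.02,"ty":0,"tz":0,"turn":0},{"tx":0,"ty":0,"tz":0,"turn":0}]'
python3 - <<'E'
from h import *
im,d=snap('side','s11');t,dt=snap('top','t11')
cv2.imwrite('pics/m11.png',np.hstack([cv2.resize(im[140:220,210:290],(400,400)),cv2.resize(t[170:250,230:310],(400,400))]))
for n,c in(('top',np.array([.5317,-.0437])),('side',np.array([.531,-.0401]))):
    V=cloud(n,np.load(f'pics/{n[0]}11.npy')).reshape(-1,3)
    th=np.radians(17.3);a=np.array([np.cos(th),np.sin(th)]);b=np.array([-a[1],a[0]])
    x=(V[:,:2]-c)@a*1000;y=(V[:,:2]-c)@b*1000;z=V[:,2]*1000
    m=(abs(x)>17)&(abs(x)<29)&(z>35)&(z<80)
    print(n,[(k,int(np.median(z[m&(y>=k)&(y<k+1)])) if (m&(y>=k)&(y<k+1)).sum()>1 else None) for k in range(-25,62)])
    m=(z>90)&(z<115)&(abs(x)<30)&(abs(y-38)<15);print('tab',m.sum(),x[m].min(),x[m].max(),x[m].mean(),np.percentile(y[m],[5,50,95]),np.percentile(z[m],[5,50,95]))
    m=(z>67)&(z<115)&(abs(x)<30)&(abs(y-38)<15);print(np.polyfit(z[m],y[m],1)[0])
for q in('notched_top','cassette_tab'):
  print(q,[(round(r['score'],2),np.round(r['pixel'],1)) for r in arm.place_of('top',q)][:4],[(round(r['score'],2),np.round(r['pixel'],1)) for r in arm.place_of('side',q)][:4])
E
```

```text
time: 22.8
position: [0.5213, -0.0082, 0.2244]
orientation: [[0.297, 0.003, 0.955], [-0.955, -0.001, 0.297], [0.001, -1.0, 0.003]]
contact_force: [0.2, 0.5, -0.3]
finger_gap: 1.0
time: 23.8
position: [0.4426, 0.237, 0.2212]
orientation: [[0.3, -0.003, 0.954], [-0.954, -0.0, 0.3], [-0.0, -1.0, -0.003]]
contact_force: [0.5, -0.1, 0.8]
finger_gap: 0.996
top [(-25, None), (-24, None), (-23, None), (-22, None), (-21, None), (-20, None), (-19, 59), (-18, 61), (-17, 60), (-16, 61), (-15, 59), (-14, 60), (-13, 60), (-12, 61), (-11, 59), (-10, 56), (-9, 56), (-8, 61), (-7, 62), (-6, 63), (-5, 64), (-4, 64), (-3, 63), (-2, 62), (-1, 62), (0, 59), (1, 58), (2, 56), (3, 52), (4, 55), (5, 57), (6, 60), (7, 62), (8, 62), (9, 62), (10, 62), (11, 63), (12, 63), (13, 60), (14, 59), (15, 58), (16, 55), (17, 55), (18, 56), (19, 58), (20, 58), (21, 62), (22, 64), (23, 63), (24, 62), (25, 63), (26, 63), (27, 61), (28, 60), (29, 57), (30, 55), (31, 55), (32, 57), (33, 58), (34, 59), (35, 62), (36, 62), (37, 61), (38, 64), (39, 61), (40, 64), (41, 62), (42, 60), (43, 58), (44, 56), (45, 55), (46, 56), (47,
[... 933 characters left out ...]
31, 56), (32, 45), (33, None), (34, None), (35, 60), (36, None), (37, 61), (38, 62), (39, 62), (40, 59), (41, 57), (42, 53), (43, 54), (44, None), (45, None), (46, 50), (47, None), (48, 55), (49, 58), (50, 56), (51, 62), (52, 61), (53, 59), (54, 59), (55, 59), (56, 55), (57, 56), (58, 57), (59, None), (60, 58), (61, 58)]
tab 41 -14.102457294234885 13.61846210794602 0.6997031535577432 [35.29078679 40.22125853 43.38719612] [ 91.31662807 100.75428361 104.55142032]
-0.06583221679009006
notched_top [(0.66, array([253.2, 213.7]))] [(0.6, array([265.6, 182.1]))]
cassette_tab [(0.58, array([261.5, 208. ])), (0.52, array([203.2, 217.6]))] [(0.47, array([284.2, 208. ])), (0.47, array([305.8, 245. ]))]
```

View pics/m11.png

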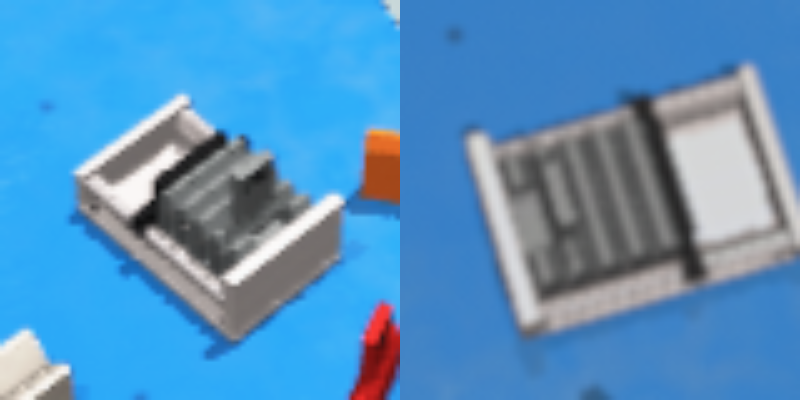

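```bash
python3 -c "
from cell import arm
print(arm.close_job())"
```

```text
the job is handed in; nothing more can be done
None
```

The cassette is filed in the rack, directly to the right of the notched one, which stands next to the end wall. I handed the job in at about 24 s of the 64 s; no verdict is reported.

**How it went:** I drew the cassette straight up out of its stand and turned it to the rack's angle. I set the foot in the V of the seam and worked it down, shifting right to follow the wedge. Sideways force stayed under about 5 N. I pressed to 7.3 N of floor contact, at the height the geometry predicted, then released with nothing touching.

**Last checks after retreating:**

| Check | Measured | Expected |
|---|---|---|
| Cassette's seams, distance apart | 14 mm (31 and 45 mm along the row) | 14 mm thick |
| Tab top above desk | about 103.5 mm | 104 mm if fully home |
| Tab off the rack's middle plane | under 1 mm | within 4 mm |
| Row pushed back at the follower | about 14 mm | 11 to 18 mm |
| Tops of the five cassettes | all about 62–64 mm above desk | 64 mm |

The ring gauge, V-block and small gauge block were kept clear of throughout, but I did not re-measure them at the end.

**What disagreed:**
- The side camera read about 3.5 mm off along y against the robot, so I trusted the top camera, which matched the fingers.
- The cassette's tilt was not confirmed. Coarse depth slopes through the tab, mixing top and side faces, gave 0.15 (top camera) and 0.07 (side camera), both above the 0.06 rad limit. I put that down to those mixed faces, because the seam spacing and heights fit an upright cassette.
- At the end the network's best side-view tab guesses were on other things: about (284,208), where it had also reported a tab before the cassette was moved, and about (306,245) at the empty stand. I relied on the top view and depth instead.

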